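# Unhook a slide carrier from the drain stand's sprung safety hook

## Robot

A 7-joint arm with a two-finger parallel gripper is mounted at the origin on a cart in front of the work surface, level with it; the furniture and walls round the work are solid. World frame = base frame: x ahead of the robot, y to its left, z up, the work surface at z = 0. Lengths are in m, angles in rad, forces in N, time in s.
With the tool pointing down it reaches from about 0.425 to 0.95 m from the base axis. Payload 4.7 kg.
Tool frame: the origin (TCP) lies at the very end of the fingers, on their centre line; the grasp point (between the pads) lies 19 mm behind it; z points along the fingers, y is the line along which they close (so a half turn about z gives the same grasp; the last joint's range is limited). The gripper opens to 87 mm and grips with 3 to 60 N. Pads are 19 mm wide; open, the fingers measure 117 mm over their backs; the gripper's body (75 mm by 190 mm) begins 51 mm behind the grasp point.
Start: joints at [-1.302, 0.469, -0.049, 1.532, 0.024, 1.141, -0.082], TCP at [0.198, 0.645, 0.223] pointing down, gripper open.
Joint ranges: [-2.59, 2.59], [-0.33, 1.99], [-1.39, 1.29], [0.1, 2.45], [-1.04, 4.18], [0.21, 1.99], [-2.66, 2.66]. Speed limits (rad/s): [2.57, 2.57, 3.14, 3.14, 3.14, 3.14, 3.14].

## Interface

Orientations are given as a rotation vector (axis times angle).
In Python, from plant import get_state, snapshot, camera_params, ticket gives the robot as it stands.
- The arm moves only by the shell command python3 -m pendant 'ROWS' [FORCE]. ROWS is JSON, a list of rows, each a list of 7 numbers: the shift along the tool's x, y, z in m, then the turn, a rotation vector about the tool's x, y, z in rad, then the opening, from -1 (shut) to 1 (fully open), so that 0 is half open. In form: [[x, y, z, ax, ay, az, claw], ...]. A call has 1 to 20 rows; each row is the pose to reach, as a shift and turn from the pose commanded when the call began, along the tool's axes at that moment; what a row does not reach only later rows make up. A row lasts 1/8 s, in which the tool goes at most 62.5 mm and 10.7 degrees, less where a joint would pass 70% of its speed; a pose out of reach is approached as far as the arm can. A call with a gripper value outside its range is refused whole. The fingers move at their own pace and stop on an object; FORCE is the grip in N (left out, the last holds). Time passes only in rows, so rows that repeat a pose let the fingers close. It gives the time, the measured TCP pose, the force, the opening and the grip force at its end, in the units of the state.
- get_state(): the state, without advancing time (a new reading comes with each control period).
- snapshot(name): name is "side" or "top" or "wrist"; returns the picture (480x640x3 uint8, red, green, blue); there is no depth.
- camera_params(name): a dict with "fx", "fy", "cx", "cy" (pixels), "position" and "orientation" of the camera in the world; the wrist camera has in their place "mount" (4x4, takes a point from camera to tool coordinates, whose origin is the TCP and whose axes are the flange's). Camera axes: x right, y down, z forward; pixel columns grow to the right and rows downward; lengths in m; the calibration is good to about 2 mm. The wrist camera is an equidistant fisheye: a pixel r from the principal point sees the ray r / f radians off the axis. A picture is of the moment at which its call begins: read the wrist's pose just before it. camera_params takes no time and is no camera call.
- ticket.sign_off(): hands the job in; it is judged then, once.
The state is a dict: "time": time; "q": joint angles; "joint_vel": joint speeds; "joint_torque": joint torques, N m; "position": TCP position; "eef_rot": TCP orientation; "ft_force": force on the tool from outside, world axes, zero at the start; "moment": the same for the moment, N m; "finger_gap": opening from 0.0 (shut) to 1.0 (fully open); "grasp_force": force on a finger pad.
Only numpy, scipy, OpenCV 4.12 (cv2) and the standard library are available. Lean on these libraries where they do the work, as an engineer would, in place of code of your own. Each camera call takes 0.05 s, during which the arm holds its last target. There are 200 camera calls.

## Task

The steel slide carrier has finished dripping on the drain stand. Use its crossbar to press the hook's sprung keeper back until the bar is clear of the hook's lip, lift the carrier off with the keeper held back, and lower it gently into the empty white staining trough until its feet stand on the floor, then let go. Feel your way: do not force the hook (its spring needs about 10 N, keep the total on the stand under 18 N), do not drop or jam the carrier, and leave everything else where it is.

Things in the scene. Friction and masses are not known exactly. Their poses are not given: they have to be found in the camera images.
- stand: Fixed drain stand, 153 mm high: grey base 150 x 130 mm with steel drip pan, round post at the back (centre x +70 mm, top z 153), and a 14 mm wide steel arm from the post to a hook that opens upward, its nose toward -x. Origin on the worktop below the shut keeper's front face; x from nose to post, y along the hung crossbar, z up. Seat (top of arm) at z 145, underside of arm and lugs z 124.
- hook (a point): Where the crossbar's centre lies when hung on the seat: stand frame (-4.5, 0, 149) mm; axes as the stand's.
- lip (a point): Tip of the lip that overhangs the seated bar: stand frame (-1, 0, 154.5) mm, axes as the stand's. The lip starts from the nose (stand x -21 to -11, top z 161.5) and has a small barb under its tip, 1.5 mm above the seated bar, that catches a bar lifted too soon. The bar can leave only upward between lip and pressed keeper: its centre must be 4 mm or more behind (+x of) this tip.
- keeper_tip (a point): Tip of the hook's sprung keeper, stand frame (0, 0, 162) mm when shut: a steel finger 8 mm wide, hinged 14.5 mm below the seat, that leans back to the post (+x) when the bar is pressed on it and springs shut. With rubbing: 3-5 N to start; 7-10 N when the bar has gone 7.5 mm from its hung place and just clears the lip; a hard stop 1.5 mm farther, where the force climbs steeply.
- carrier: Slide carrier (staining rack), 56 x 86 x 178 mm, 0.2 to 0.35 kg: steel basket 35 mm high with glass slides, two uprights at y +-39 mm, between them the hanging crossbar and a top rod with a black grip block. Origin centre of underside, y along the crossbar, z up. About 50 mm of lift is free before the basket meets the hook's arm: lift 40 mm, then move 90 mm to stand -x before swinging away.
- grip (a point): Centre of the carrier's black grip block, 12 (x) x 26 (y) x 34 (z) mm, 48 mm above the crossbar's centre, 161 mm above the underside. Take it from above with the fingers on its two broad faces (closing along x).
- bar (a point): Centre of the carrier's hanging crossbar, 8 x 8 mm square steel along y, 113 mm above the underside. Two collars at y +-11 mm keep it centred on the 14 mm wide hook. Between nose and keeper it has 3 mm of play along x.
- base (a point): Centre of the carrier's underside.
- trough: Fixed white staining trough, 70 x 100 x 50 mm (lugs to 122 mm long), open top; inside 62 x 92 mm, so the basket has 3 mm room on each side; the carrier's y goes along the trough's y, either way round. Origin centre of underside.
- trough_floor (a point): Centre of the trough's inner floor, 4 mm above the worktop (the carrier's grip centre stands 161 mm above it when home).
- timer: Bystander: small white timer, 62 x 66 x 18 mm, right of the work.
- pipette_bulb: Bystander: red rubber bulb, 31 x 80 x 31 mm, right of the work.
- tweezers: Bystander: steel forceps lying in the middle, 15 x 128 x 9 mm.
- marker: Bystander: capped marker, 18 x 134 x 15 mm, lying near the front.
- dish_agar: Bystander: petri dish, 91 x 91 x 15 mm, front left.
- dish_blood: Bystander: petri dish, 91 x 91 x 15 mm, front right.

How it is judged:
By the outcome, as a careful person would: the job done as asked, in the order asked, and still so for the second after the job is handed in, with the robot touching nothing.
It also fails if it takes over 58 s, if anything falls off the work surface, if the arm or the gripper's body presses on something with over 40 N, if the wrist force passes 120 N, or if a joint passes its speed limit or range.

## Working session

There is one attempt and no reset: what is moved stays moved. The work goes in short steps, Python scripts to look and compute and a shell command to move; the robot and the scene stay as the last step left them, time stands still between calls to the robot, and variables do not carry over. Pictures are saved under pics/ and viewed, at most 10 in all, crops included, and the job is handed in when it is done.

```bash
ls; mkdir -p pics
python3 - <<'E'
from plant import get_state, snapshot, camera_params
import cv2
s=get_state();print({k:s[k] for k in('time','position','eef_rot','ft_force','finger_gap')})
for n in("side","top","wrist"):
    print(n,camera_params(n)); cv2.imwrite(f"pics/{n}0.png",snapshot(n)[:,:,::-1])
E
```

```text
pics
{'time': 0.0, 'position': array([0.19784809, 0.64472709, 0.22147766]), 'eef_rot': array([-4.65843879e-01, -3.10665034e+00,  3.06935728e-03]), 'ft_force': array([0.03879175, 0.71315856, 0.28225452]), 'finger_gap': 1.0011165775600561}
side {'fx': 604.1117629142046, 'fy': 604.1117629142046, 'cx': 302.52025441886116, 'cy': 235.5787208342704, 'position': array([-0.1958967 , -1.04282014,  0.62230164]), 'orientation': array([-1.89189907,  0.59480388, -0.37466642])}
top {'fx': 446.4978287533567, 'fy': 446.4978287533567, 'cx': 322.2288277903439, 'cy': 248.5986127576146, 'position': array([ 0.36496614, -0.05021862,  1.34616462]), 'orientation': array([-2.16297505,  2.17670549, -0.0815058 ])}
wrist {'fx': 371.64829954431775, 'fy': 371.64829954431775, 'cx': 324.1465719356464, 'cy': 247.25090779462874, 'mount': array([[ 6.92205388e-04, -9.54022102e-01, -2.99735465e-01,
         8.13284391e-02],
       [ 9.99999498e-01,  4.43102122e-04,  8.99045506e-04,
        -2.37148961e-04],
       [-7.24895863e-04, -2.99735937e-01,  9.54021930e-01,
        -1.62333599e-01],
       [ 0.00000000e+00,  0.00000000e+00,  0.00000000e+00,
         1.00000000e+00]])}
```

View pics/top0.png

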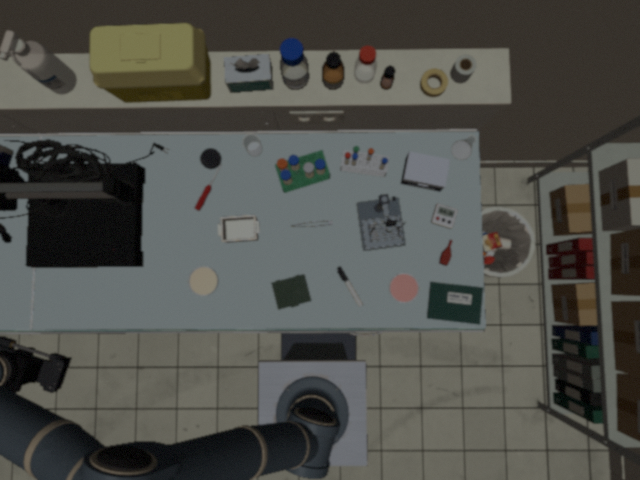

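View pics/side0.png

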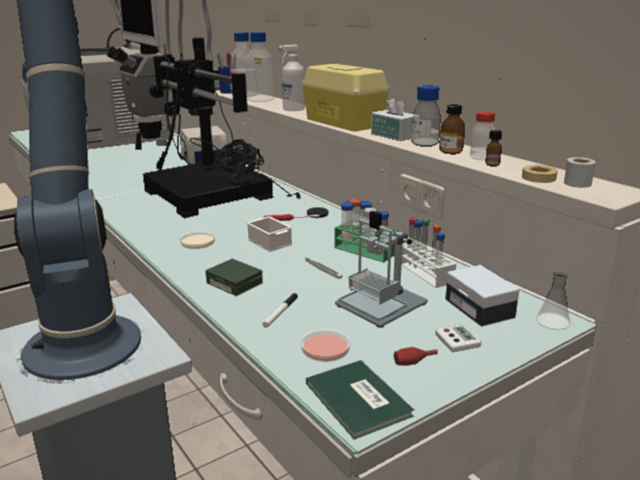

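The top view shows the stand near (381,223), its post near (383,203), and the white trough near (239,229). In the side view, the carrier's grip is near (375,219) and the trough near (269,232). Next I'll enlarge both areas.

```bash
cat > h.py <<'E'
import numpy as np, cv2
from scipy.spatial.transform import Rotation as R
from plant import camera_params
def ray(n,u,v):
    c=camera_params(n); d=R.from_rotvec(c['orientation']).as_matrix()@np.array([(u-c['cx'])/c['fx'],(v-c['cy'])/c['fy'],1])
    return np.array(c['position']),d/np.linalg.norm(d)
def onz(n,u,v,z):
    p,d=ray(n,u,v); return p+d*(z-p[2])/d[2]
def proj(n,P):
    c=camera_params(n); q=R.from_rotvec(c['orientation']).as_matrix().T@(np.array(P)-c['position'])
    return c['fx']*q[0]/q[2]+c['cx'],c['fy']*q[1]/q[2]+c['cy']
def tri(a,b):
    A=np.zeros((3,3));y=np.zeros(3)
    for p,d in(a,b):
        M=np.eye(3)-np.outer(d,d);A+=M;y+=M@p
    X=np.linalg.solve(A,y); return X,[np.linalg.norm((np.eye(3)-np.outer(d,d))@(X-p)) for p,d in(a,b)]
E
python3 - <<'E'
import cv2,numpy as np
from h import *
t=cv2.imread('pics/top0.png');s=cv2.imread('pics/side0.png')
a=cv2.resize(t[185:260,345:420],(400,400),interpolation=cv2.INTER_CUBIC)
b=cv2.resize(s[200:330,325:435],None,fx=4,fy=4,interpolation=cv2.INTER_CUBIC)[:520]
c=cv2.resize(t[205:255,210:270],None,fx=5,fy=4,interpolation=cv2.INTER_CUBIC)[:120*4]
im=np.zeros((600,800,3),np.uint8)
im[:400,:360]=a[:,:360]; im[:520,360:800]=b; im[400:600,:300]=c[:200]
cv2.imwrite('pics/c1.png',im)
print(onz('top',381,223,0),onz('top',239,229,.05))
E
```

```text
[ 0.56110816 -0.21160086  0.        ] [0.53927391 0.2105264  0.05      ]
```

View pics/c1.png

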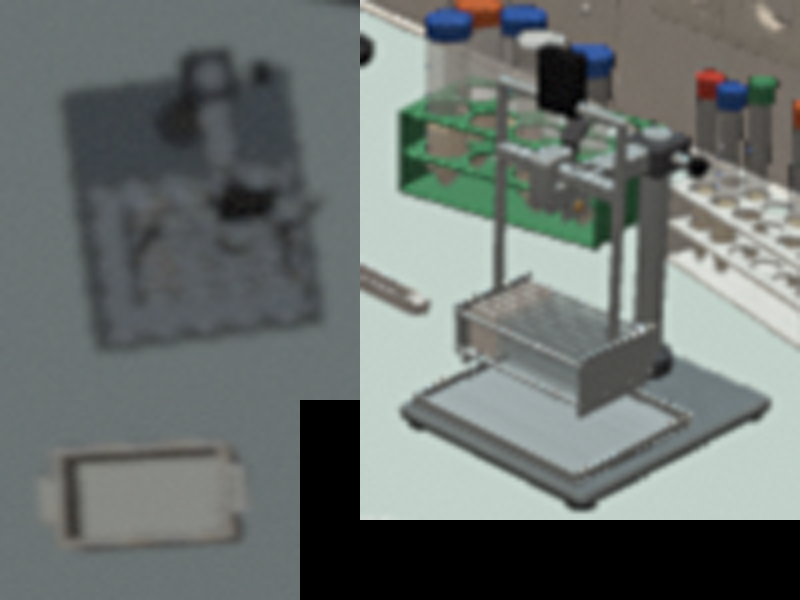

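Run:
```python
from h import *
t=cv2.imread('pics/top0.png');s=cv2.imread('pics/side0.png')
g=lambda x,y:(345+x*.1875,185+y*.1875)
for c in[(65,95),(288,68),(322,322),(100,350)]: print('base',onz('top',*g(*c),.012).round(4))
print('post',onz('top',*g(208,72),.153).round(4))
hs=cv2.cvtColor(s,cv2.COLOR_BGR2GRAY); 
m=(hs[205:236,362:388]<45).astype(np.uint8)
n,l,st,ce=cv2.connectedComponentsWithStats(m);k=1+st[1:,4].argmax();print(st[k],ce[k]+[362,205]);us=ce[k]+[362,205]
ht=cv2.cvtColor(t,cv2.COLOR_BGR2GRAY)
m=(ht[214:232,380:402]<55).astype(np.uint8)
n,l,st,ce=cv2.connectedComponentsWithStats(m);k=1+st[1:,4].argmax();print(st[k],ce[k]+[380,214]);ut=ce[k]+[380,214]
print('grip',tri(ray('side',*us),ray('top',*ut)),onz('top',*ut,.205))
# trough
crop=t[205:255,205:275].astype(int); print(crop[25,::4].tolist())
m=((crop[:,:,2]-crop[:,:,0])>-6).astype(np.uint8)
n,l,st,ce=cv2.connectedComponentsWithStats(m);k=1+st[1:,4].argmax();print(st[k],ce[k]+[205,205])
p=np.argwhere(l==k)[:,::-1]
r=cv2.minAreaRect(p.astype(np.float32));print(r)
W=np.array([onz('top',*(q+[205,205]),.05)[:2] for q in cv2.boxPoints(r)]);print(W.round(4),W.mean(0),[np.linalg.norm(W[i]-W[i-1]) for i in range(4)])
```

```text
base [ 0.6215 -0.1393  0.012 ]
base [ 0.636  -0.2658  0.012 ]
base [ 0.4912 -0.2819  0.012 ]
base [ 0.4763 -0.1571  0.012 ]
post [ 0.6056 -0.2025  0.153 ]
[  8   7  18  18 195] [375.96923077 219.45128205]
[ 5  5 12  8 60] [390.25       222.56666667]
grip (array([ 0.53380365, -0.21224011,  0.19835801]), [np.float64(0.0007993142004096), np.float64(0.0007993142004096331)]) [ 0.53218073 -0.21081262  0.205     ]
[[114, 114, 105], [115, 114, 106], [116, 115, 108], [120, 122, 117], [121, 126, 127], [76, 80, 80], [132, 137, 136], [133, 138, 137], [133, 138, 136], [131, 136, 134], [133, 137, 135], [133, 137, 135], [126, 130, 130], [127, 130, 129], [115, 114, 107], [114, 113, 105], [115, 115, 108], [115, 113, 106]]
[  12    9   44   30 1123] [238.26803206 228.23419412]
((33.266536712646484, 23.26459312438965), (28.007850646972656, 43.290531158447266), 86.42366790771484)
[[0.5794 0.2794]
 [0.5864 0.1521]
 [0.5037 0.1464]
 [0.4967 0.273 ]] [0.54158007 0.21274084] [np.float64(0.08297597349000044), np.float64(0.1275660156080398), np.float64(0.08289810515460562), np.float64(0.12684806912369367)]
```

```bash
cat >> h.py <<'E'
def Rt(yawdeg):  # tool down, tool y at heading yawdeg
    a=np.radians(yawdeg); y=np.array([np.cos(a),np.sin(a),0]); z=np.array([0,0,-1.]); return np.c_[np.cross(y,z),y,z]
def delta(P,yaw):
    from plant import get_state
    s=get_state(); R0=R.from_rotvec(s['eef_rot']).as_matrix()
    print('from',np.round(s['position'],4),'d',(R0.T@(np.array(P)-s['position'])).round(4),'rot',R.from_matrix(R0.T@Rt(yaw)).as_rotvec().round(4))
E
python3 -c "
from h import *
delta([.53,.2,.33],3.2)"
```

```text
from [0.1979 0.6449 0.2217] d [-0.448  -0.328  -0.1077] rot [-1.3000e-03  1.0000e-03  1.2171e+00]
```

```bash
python3 -m pendant '[[-0.448,-0.328,-0.108,0,0,1.217,1],[-0.448,-0.328,-0.108,0,0,1.217,1],[-0.448,-0.328,-0.108,0,0,1.217,1],[-0.448,-0.328,-0.108,0,0,1.217,1],[-0.448,-0.328,-0.108,0,0,1.217,1],[-0.448,-0.328,-0.108,0,0,1.217,1],[-0.448,-0.328,-0.108,0,0,1.217,1],[-0.448,-0.328,-0.108,0,0,1.217,1],[-0.448,-0.328,-0.108,0,0,1.217,1],[-0.448,-0.328,-0.108,0,0,1.217,1],[-0.448,-0.328,-0.108,0,0,1.217,1],[-0.448,-0.328,-0.108,0,0,1.217,1],[-0.448,-0.328,-0.108,0,0,1.217,1]]'
cat >> h.py <<'E'
def wshot(name):
    from plant import get_state,snapshot
    s=get_state(); im=snapshot('wrist')[:,:,::-1]; cv2.imwrite(f'pics/{name}.png',im)
    np.savez(f'pics/{name}.npz',p=s['position'],r=s['eef_rot']); return im
def wray(name,u,v):
    c=camera_params('wrist'); d=np.load(f'pics/{name}.npz'); T=np.eye(4);T[:3,:3]=R.from_rotvec(d['r']).as_matrix();T[:3,3]=d['p']; T=T@c['mount']
    x,y=u-c['cx'],v-c['cy'];r=np.hypot(x,y);th=r/c['fx'];k=np.sin(th)/max(r,1e-9)
    return T[:3,3],T[:3,:3]@np.array([x*k,y*k,np.cos(th)])
def wonz(name,u,v,z):
    p,d=wray(name,u,v);return p+d*(z-p[2])/d[2]
E
python3 -c "
from h import *
print(wshot('w1').shape)"
```

```text
time: 1.78
position: [0.5292, 0.2018, 0.3301]
eef_rot: [-2.155, -2.285, 0.001]
ft_force: [0.4, 0.0, 0.3]
finger_gap: 0.998
grasp_force: 0.0
(480, 640, 3)
```

View pics/w1.png

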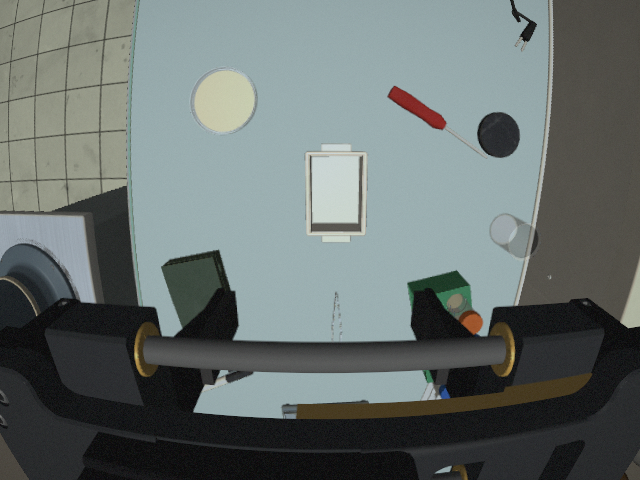

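The trough is seen whole: rim corners at about (306,152), (366,152), (367,236) and (304,235), with lugs at (336,148) and (336,239). I'll compute its pose, then move over the carrier.

Run:
```python
from h import *
im=cv2.imread('pics/w1.png').astype(int)
rb=im[:,:,2]-im[:,:,0]; g=im.sum(2)
x0,y0=290,135
c=rb[y0:255,x0:382]
print('row200',rb[200,296:376:2].tolist());print('col320',rb[140:246:3,316].tolist())
m=(c>-16).astype(np.uint8)
n,l,st,ce=cv2.connectedComponentsWithStats(m)
k=1+st[1:,4].argmax();print(st[k])
p=np.argwhere(l==k)[:,::-1]
# left/right rim edges per row, between rows away from the lugs
P=[];Q=[]
for v in range(160,230,3):
    u=np.where(m[v-y0])[0]+x0; P.append(wonz('w1',u[0]-.5,v,.05)[:2]);Q.append(wonz('w1',u[-1]+.5,v,.05)[:2])
P=np.array(P);Q=np.array(Q)
for a in(P,Q):
    f=np.polyfit(a[:,1],a[:,0],1);print('yaw',-np.degrees(np.arctan(f[0])),'x@y=.2126',np.polyval(f,.2126),'rms',np.std(a[:,0]-np.polyval(f,a[:,1])))
T=[];B=[]
for u in list(range(310,318))+list(range(354,363)):
    v=np.where(m[:,u-x0])[0]+y0; T.append(wonz('w1',u,v[0]-.5,.05)[:2]);B.append(wonz('w1',u,v[-1]+.5,.05)[:2])
T=np.array(T);B=np.array(B);print('T',T.mean(0),'B',B.mean(0),'mid',(T.mean(0)+B.mean(0))/2, T.mean(0)-B.mean(0))
delta([.5325,-.2112,.30],6.7)
```

```text
row200 [-21, -22, -22, -21, -23, 9, 5, 15, -6, -6, -4, -7, -5, -6, -5, -7, -8, -8, -6, -4, -6, -6, -6, -4, -5, -5, -5, -5, -5, -4, -3, -1, 9, 7, 10, 2, -21, -21, -23, -23]
col320 [-22, -22, -20, -21, 19, 15, -10, -12, -11, -10, -10, -10, -10, -9, -8, -8, -7, -8, -5, -6, -4, -7, -6, -5, -5, -5, -3, -3, 10, 9, 8, 16, -15, -23, -20, -21]
[  15    8   63  100 5741]
yaw 3.6851181586749258 x@y=.2126 0.5063691772250952 rms 0.0003328851746460362
yaw 3.569555125820228 x@y=.2126 0.5814238850636835 rms 0.0003887042296208495
T [0.54191172 0.26577532] B [0.54895188 0.16039754] mid [0.5454318  0.21308643] [-0.00704016  0.10537778]
from [0.5294 0.2015 0.3303] d [-0.4122 -0.0209  0.0302] rot [-0.0006 -0.0001 -0.0586]
```

```bash
python3 -m pendant '[[-0.412,-0.021,0.03,0,0,-0.059,1],[-0.412,-0.021,0.03,0,0,-0.059,1],[-0.412,-0.021,0.03,0,0,-0.059,1],[-0.412,-0.021,0.03,0,0,-0.059,1],[-0.412,-0.021,0.03,0,0,-0.059,1],[-0.412,-0.021,0.03,0,0,-0.059,1],[-0.412,-0.021,0.03,0,0,-0.059,1],[-0.412,-0.021,0.03,0,0,-0.059,1],[-0.412,-0.021,0.03,0,0,-0.059,1],[-0.412,-0.021,0.03,0,0,-0.059,1]]'
python3 -c "
from h import *
im=wshot('w2'); cv2.imwrite('pics/w2c.png',cv2.resize(im[120:420,180:480],(600,600),interpolation=cv2.INTER_CUBIC))"
```

```text
time: 3.08
position: [0.5328, -0.2101, 0.3005]
eef_rot: [-2.086, -2.349, -0.001]
ft_force: [0.3, -1.1, -0.5]
finger_gap: 0.997
grasp_force: 0.0
```

View pics/w2c.png

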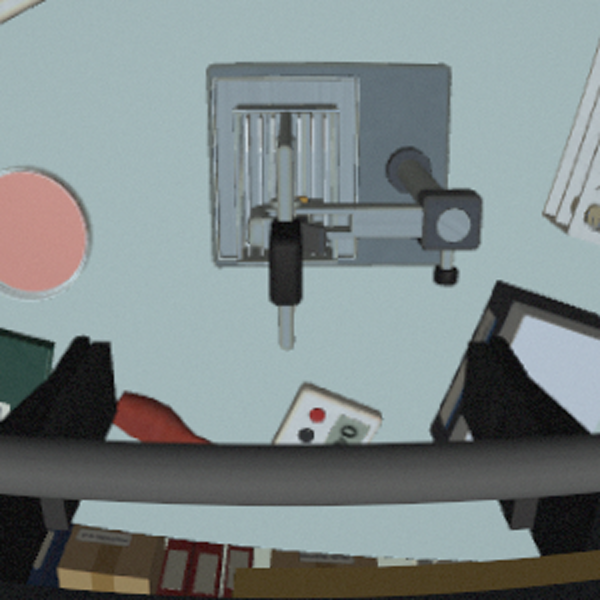

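The block is at crop (271–302, 222–305), the post top at (453,225) and the hook arm at about v=215; yaw looks aligned. I'll compute the grip and post positions.

Run:
```python
from h import *
im=cv2.imread('pics/w2.png'); g=cv2.cvtColor(im,cv2.COLOR_BGR2GRAY)
f=lambda x,y:(180+x/2,120+y/2)
R6=np.array([np.cos(np.radians(6.7)),np.sin(np.radians(6.7))])
p=wonz('w2',*f(453,225),.153)[:2];print('post',p,'origin',p-.07*R6,'hook',p-.0745*R6)
for a in[(271,280),(302,280),(286,305),(286,222)]:
    print(a,wonz('w2',*f(*a),.214).round(4),wonz('w2',*f(*a),.18).round(4))
for a in[(208,64),(450,66),(215,265),(449,266)]: print('base',wonz('w2',*f(*a),.012).round(4))
print(g[240:280:2,323].tolist()); print(g[262,305:345].tolist())
```

```text
post [ 0.60609606 -0.20281375] origin [ 0.53657411 -0.2109807 ] hook [ 0.53210484 -0.21150572]
(271, 280) [ 0.5287 -0.2161  0.214 ] [ 0.5293 -0.228   0.18  ]
(302, 280) [ 0.5396 -0.2148  0.214 ] [ 0.5417 -0.2265  0.18  ]
(286, 305) [ 0.5351 -0.2249  0.214 ] [ 0.5366 -0.238   0.18  ]
(286, 222) [ 0.5314 -0.1943  0.214 ] [ 0.5324 -0.2033  0.18  ]
base [ 0.4789 -0.1548  0.012 ]
base [ 0.6249 -0.1372  0.012 ]
base [ 0.4955 -0.2811  0.012 ]
base [ 0.6458 -0.2639  0.012 ]
[30, 39, 47, 43, 49, 42, 45, 45, 42, 42, 42, 39, 37, 39, 38, 33, 56, 146, 144, 146]
[176, 177, 176, 176, 178, 178, 176, 180, 178, 113, 46, 33, 37, 43, 39, 40, 39, 36, 39, 40, 45, 41, 32, 32, 26, 51, 130, 179, 177, 177, 179, 175, 179, 176, 178, 176, 177, 179, 177, 179]
```

```bash
python3 -c "
from h import *
delta([.5336,-.2120,.179],6.7)"
```

```text
from [ 0.5327 -0.2104  0.3005] d [-0.0018  0.0007  0.1215] rot [ 0.0002 -0.0008  0.0013]
```

```bash
python3 -m pendant '[[-0.0018,0.0007,0.03,0,0,0.001,0.4],[-0.0018,0.0007,0.06,0,0,0.001,0.2],[-0.0018,0.0007,0.09,0,0,0.001,0],[-0.0018,0.0007,0.11,0,0,0.001,-0.2],[-0.0018,0.0007,0.1215,0,0,0.001,-0.4],[-0.0018,0.0007,0.1215,0,0,0.001,-0.4],[-0.0018,0.0007,0.1215,0,0,0.001,-0.4]]' 5
```

```text
time: 4.0
position: [0.5337, -0.214, 0.1799]
eef_rot: [2.09, 2.344, 0.001]
ft_force: [0.2, 0.1, -0.1]
finger_gap: 0.33
grasp_force: 0.0
```

```bash
python3 -m pendant '[[0,0,0,0,0,0,-1],[0,0,0,0,0,0,-1],[0,0,0,0,0,0,-1],[0,0,0,0,0,0,-1],[0,0,0,0,0,0,-1]]' 5
python3 -c "
from plant import get_state
for i in range(3):
  s=get_state();print(s['position'],s['ft_force'])"
```

```text
time: 4.62
position: [0.5329, -0.2142, 0.1794]
eef_rot: [-2.091, -2.344, 0.0]
ft_force: [-2.6, -0.3, 4.3]
finger_gap: 0.143
grasp_force: 5.0
[ 0.53287632 -0.21418595  0.17937761] [-2.5540874  -0.28710415  4.34028001]
[ 0.53287632 -0.21418595  0.17937761] [-2.5540874  -0.28710415  4.34028001]
[ 0.53287632 -0.21418595  0.17937761] [-2.5540874  -0.28710415  4.34028001]
```

```bash
python3 -m pendant '[[0,0,0,0,0,0,-1],[0,0,0,0,0,0,-1],[0,0,0,0,0,0,-1]]' 50
python3 -m pendant '[[0,0,-0.001,0,0,0,-1],[0,0,-0.001,0,0,0,-1]]'
```

```text
time: 5.0
position: [0.5328, -0.2141, 0.1794]
eef_rot: [-2.091, -2.344, 0.0]
ft_force: [-3.4, 0.6, 5.3]
finger_gap: 0.134
grasp_force: 49.9
time: 5.25
position: [0.5328, -0.2139, 0.1795]
eef_rot: [-2.091, -2.344, 0.001]
ft_force: [-1.3, -0.9, -1.3]
finger_gap: 0.135
grasp_force: 49.9
```

```bash
python3 -m pendant '[[0,0.001,0,0,0,0,-1],[0,0.002,0,0,0,0,-1],[0,0.002,0,0,0,0,-1]]'; python3 -m pendant '[[0,0.001,0,0,0,0,-1],[0,0.002,0,0,0,0,-1],[0,0.002,0,0,0,0,-1]]'
```

```text
time: 5.62
position: [0.5342, -0.2137, 0.1796]
eef_rot: [-2.09, -2.343, 0.002]
ft_force: [-4.6, -0.6, -1.0]
finger_gap: 0.133
grasp_force: 49.9
time: 6.0
position: [0.5364, -0.2134, 0.1797]
eef_rot: [-2.09, -2.343, 0.001]
ft_force: [-5.0, -0.9, -0.7]
finger_gap: 0.134
grasp_force: 49.9
```

```bash
python3 -m pendant '[[0,0.001,0,0,0,0,-1],[0,0.002,0,0,0,0,-1],[0,0.002,0,0,0,0,-1]]'; python3 -m pendant '[[0,0.001,0,0,0,0,-1],[0,0.0015,0,0,0,0,-1],[0,0.0015,0,0,0,0,-1]]'
```

```text
time: 6.38
position: [0.5379, -0.2133, 0.1795]
eef_rot: [-2.09, -2.343, 0.002]
ft_force: [-5.6, -1.0, -1.3]
finger_gap: 0.135
grasp_force: 49.9
time: 6.75
position: [0.5388, -0.2132, 0.1795]
eef_rot: [-2.09, -2.341, 0.003]
ft_force: [-7.2, -0.5, 0.4]
finger_gap: 0.134
grasp_force: 49.9
```

```bash
python3 -m pendant '[[0,0.001,0,0,0,0,-1],[0,0.001,0,0,0,0,-1],[0,0.001,0,0,0,0,-1]]'; python3 -m pendant '[[0,0.0007,0,0,0,0,-1],[0,0.0007,0,0,0,0,-1],[0,0.0007,0,0,0,0,-1]]'
```

```text
time: 7.12
position: [0.5393, -0.2131, 0.1794]
eef_rot: [-2.089, -2.341, 0.004]
ft_force: [-8.1, -0.2, 1.1]
finger_gap: 0.135
grasp_force: 49.9
time: 7.5
position: [0.5396, -0.2131, 0.1794]
eef_rot: [-2.089, -2.34, 0.005]
ft_force: [-9.1, -0.5, 1.2]
finger_gap: 0.132
grasp_force: 49.9
```

Run:
```python
from h import *
from plant import snapshot
im=wshot('w3'); s=snapshot('side')[:,:,::-1]; cv2.imwrite('pics/s3.png',s)
o=np.zeros((600,800,3),np.uint8)
o[:,:480]=cv2.resize(im[180:330,260:380],(480,600),interpolation=cv2.INTER_CUBIC)
o[:,480:]=cv2.resize(s[205:280,355:395],(320,600),interpolation=cv2.INTER_CUBIC)
cv2.imwrite('pics/c3.png',o)
```

```text
(no output)
```

View pics/c3.png

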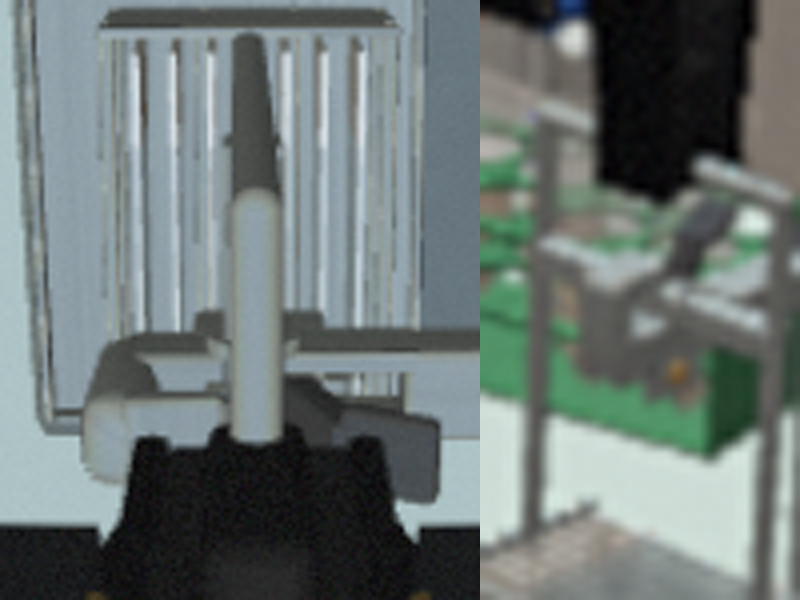

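The wrist crop shows the top rod over the hidden bar at column 256. The lip's end is near (228,405) and the keeper is pushed back at (300–440, 380–500). The bar is about 3.8 mm behind the lip tip, so it needs slightly more push.

```bash
python3 -m pendant '[[0,0.0006,0,0,0,0,-1],[0,0.0006,0,0,0,0,-1],[0,0.0006,0,0,0,0,-1]]'; python3 -m pendant '[[0,0.0005,0,0,0,0,-1],[0,0.0005,0,0,0,0,-1],[0,0.0005,0,0,0,0,-1]]'
```

```text
time: 7.98
position: [0.5398, -0.2131, 0.1794]
eef_rot: [-2.088, -2.34, 0.005]
ft_force: [-9.7, 0.1, 2.1]
finger_gap: 0.135
grasp_force: 49.9
time: 8.35
position: [0.54, -0.2131, 0.1794]
eef_rot: [-2.088, -2.339, 0.006]
ft_force: [-10.3, -0.9, 2.3]
finger_gap: 0.13
grasp_force: 49.9
```

```bash
python3 -m pendant '[[0,0,-0.0006,0,0,0,-1],[0,0,-0.0006,0,0,0,-1],[0,0,-0.0006,0,0,0,-1]]';python3 -m pendant '[[0,0.0003,-0.0004,0,0,0,-1],[0,0.0003,-0.0004,0,0,0,-1],[0,0.0003,-0.0004,0,0,0,-1]]'
```

```text
time: 8.72
position: [0.5404, -0.213, 0.1794]
eef_rot: [-2.089, -2.34, 0.005]
ft_force: [-8.3, -2.4, -0.9]
finger_gap: 0.134
grasp_force: 49.9
time: 9.1
position: [0.5409, -0.2128, 0.1797]
eef_rot: [-2.089, -2.34, 0.005]
ft_force: [-7.3, -1.2, -2.9]
finger_gap: 0.132
grasp_force: 49.9
```

```bash
python3 -m pendant '[[0,0.0002,-0.0005,0,0,0,-1],[0,0.0002,-0.001,0,0,0,-1],[0,0.0002,-0.001,0,0,0,-1]]';python3 -m pendant '[[0,0,-0.0005,0,0,0,-1],[0,0,-0.001,0,0,0,-1],[0,0,-0.001,0,0,0,-1]]'
```

```text
time: 9.48
position: [0.5413, -0.2127, 0.1807]
eef_rot: [-2.089, -2.34, 0.005]
ft_force: [-7.1, -1.1, -2.3]
finger_gap: 0.134
grasp_force: 49.9
time: 9.85
position: [0.5416, -0.2126, 0.1818]
eef_rot: [-2.089, -2.341, 0.004]
ft_force: [-6.2, -0.6, -2.8]
finger_gap: 0.133
grasp_force: 49.9
```

```bash
python3 -m pendant '[[0,0,-0.001,0,0,0,-1],[0,0,-0.002,0,0,0,-1],[0,0,-0.003,0,0,0,-1],[0,0,-0.003,0,0,0,-1]]';python3 -m pendant '[[0,0,-0.001,0,0,0,-1],[0,0,-0.002,0,0,0,-1],[0,0,-0.003,0,0,0,-1],[0,0,-0.004,0,0,0,-1],[0,0,-0.004,0,0,0,-1]]'
```

```text
time: 10.35
position: [0.5425, -0.2124, 0.1851]
eef_rot: [-2.089, -2.342, 0.002]
ft_force: [-5.5, -0.3, -2.6]
finger_gap: 0.131
grasp_force: 49.9
time: 10.98
position: [0.5439, -0.2125, 0.19]
eef_rot: [-2.091, -2.344, -0.0]
ft_force: [-3.8, -0.3, -3.0]
finger_gap: 0.135
grasp_force: 49.9
```

```bash
python3 -m pendant '[[0,-0.0005,-0.002,0,0,0,-1],[0,-0.0005,-0.004,0,0,0,-1],[0,-0.0005,-0.006,0,0,0,-1],[0,-0.001,-0.008,0,0,0,-1],[0,-0.001,-0.01,0,0,0,-1],[0,-0.001,-0.01,0,0,0,-1]]';python3 -m pendant '[[0,0,-0.004,0,0,0,-1],[0,0,-0.01,0,0,0,-1],[0,0,-0.016,0,0,0,-1],[0,0,-0.02,0,0,0,-1],[0,0,-0.02,0,0,0,-1]]'
```

```text
time: 11.72
position: [0.5439, -0.2129, 0.2009]
eef_rot: [2.09, 2.343, 0.002]
ft_force: [-1.6, 0.8, -0.2]
finger_gap: 0.137
grasp_force: 49.9
time: 12.35
position: [0.5433, -0.2128, 0.2205]
eef_rot: [2.09, 2.344, 0.001]
ft_force: [0.0, -0.2, -2.3]
finger_gap: 0.137
grasp_force: 49.9
```

```bash
python3 -m pendant '[[0,-0.01,0,0,0,0,-1],[0,-0.03,0,0,0,0,-1],[0,-0.05,0,0,0,0,-1],[0,-0.07,0,0,0,0,-1],[0,-0.09,0,0,0,0,-1],[0,-0.1,-0.01,0,0,0,-1],[0,-0.1,-0.03,0,0,0,-1],[0,-0.1,-0.05,0,0,0,-1],[0,-0.1,-0.05,0,0,0,-1]]';python3 -c "
from h import *
delta([.5437,.2131,.27],3.6)"
```

```text
time: 13.48
position: [0.4446, -0.2248, 0.2719]
eef_rot: [2.088, 2.342, 0.004]
ft_force: [-0.7, 1.0, -3.1]
finger_gap: 0.135
grasp_force: 49.9
from [ 0.4446 -0.2248  0.2719] d [0.4238 0.1483 0.002 ] rot [0.0046 0.0013 0.0514]
```

```bash
python3 -m pendant '[[0.015,0.005,0,0,0,0.005,-1],[0.05,0.017,0,0,0,0.01,-1],[0.09,0.031,0,0,0,0.015,-1],[0.13,0.045,0,0,0,0.02,-1],[0.17,0.06,0,0,0,0.025,-1],[0.21,0.074,0,0,0,0.03,-1],[0.25,0.088,0,0,0,0.035,-1],[0.29,0.102,0,0,0,0.04,-1],[0.33,0.116,0,0,0,0.045,-1],[0.37,0.13,0.002,0,0,0.05,-1],[0.4,0.14,0.002,0,0,0.051,-1],[0.418,0.146,0.002,0,0,0.051,-1],[0.424,0.148,0.002,0,0,0.051,-1],[0.424,0.148,0.002,0,0,0.051,-1],[0.424,0.148,0.002,0,0,0.051,-1]]'
python3 - <<'E'
from h import *
from plant import snapshot
im=wshot('w4'); s=snapshot('side')[:,:,::-1]; cv2.imwrite('pics/s4.png',s)
delta([.5437,.2131,.27],3.6)
o=np.zeros((600,800,3),np.uint8)
o[:,:480]=cv2.resize(im[60:310,224:424],(480,600),interpolation=cv2.INTER_CUBIC)
o[:,480:]=cv2.resize(s[120:270,230:310],(320,600),interpolation=cv2.INTER_CUBIC)
cv2.imwrite('pics/c4.png',o)
E
```

```text
time: 15.35
position: [0.5424, 0.2121, 0.2682]
eef_rot: [2.153, 2.288, -0.001]
ft_force: [0.4, -0.8, -1.9]
finger_gap: 0.136
grasp_force: 49.9
from [0.5423 0.2126 0.2683] d [ 0.0004  0.0014 -0.0017] rot [ 0.0002 -0.     -0.0017]
```

View pics/c4.png

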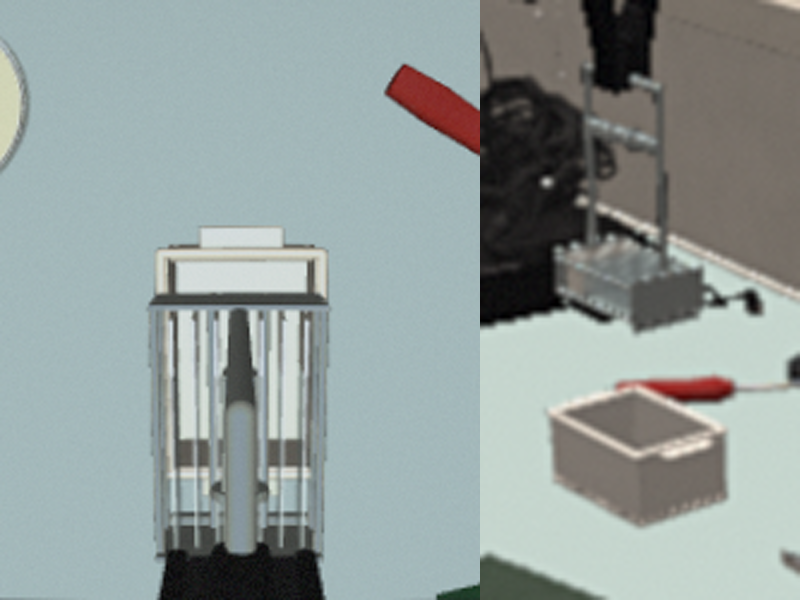

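The wrist crop shows the trough rim at columns 155–328 with its far edge at row 248. The basket's far end panel is at columns 149–327, row 296. The side view shows the carrier hanging upright. I'll compare the two centres numerically.

Run:
```python
from h import *
f=lambda x,y:(224+x/2.4,60+y/2.4)
im=cv2.imread('pics/w4.png');g=cv2.cvtColor(im,cv2.COLOR_BGR2GRAY)
d=np.load('pics/w4.npz');Rm=R.from_rotvec(d['r']).as_matrix()
def tf(x,y,z): return ((wonz('w4',*f(x,y),z)-d['p'])@Rm*1000).round(1)[:2]
print('rim', tf(155,255,.05),tf(328,255,.05),'far edge',tf(241,248,.05), 'near rim inner/outer',tf(241,467,.05),tf(241,478,.05),'inner far',tf(241,262,.05))
for z in(.125,.16): print('basket',z,tf(149,304,z),tf(327,304,z),'far edge',tf(238,294,z),tf(238,308,z))
print('bottom near end',tf(155,555,.125),tf(322,555,.125))
```

```text
rim [ 49.6 -34.9] [49.6 38.8] far edge [52.4  1.7] near rim inner/outer [-45.5   1.8] [-50.7   1.8] inner far [46.3  1.7]
basket 0.125 [ 38.9 -30.2] [39.  31.3] far edge [42.3  0.6] [37.4  0.6]
basket 0.16 [ 43.9 -26.6] [43.9 27.9] far edge [46.8  0.6] [42.5  0.6]
bottom near end [-55.3 -30.6] [-55.3  32.1]
```

```bash
python3 -m pendant '[[0.001,0.0014,0.01,0,0,0,-1],[0.001,0.0014,0.025,0,0,0,-1],[0.001,0.0014,0.04,0,0,0,-1],[0.001,0.0014,0.055,0,0,0,-1],[0.001,0.0014,0.063,0,0,0,-1],[0.001,0.0014,0.065,0,0,0,-1],[0.001,0.0014,0.065,0,0,0,-1]]'
python3 - <<'E'
from h import *
from plant import snapshot
im=wshot('w5'); s=snapshot('side')[:,:,::-1]
delta([.5437,.2131,.1475],3.6)
o=np.zeros((600,800,3),np.uint8)
o[:,:480]=cv2.resize(im[60:310,224:424],(480,600),interpolation=cv2.INTER_CUBIC)
o[:,480:]=cv2.resize(s[120:270,230:310],(320,600),interpolation=cv2.INTER_CUBIC)
cv2.imwrite('pics/c5.png',o)
E
```

```text
time: 16.32
position: [0.5439, 0.215, 0.2033]
eef_rot: [2.15, 2.29, 0.001]
ft_force: [0.6, 0.1, -3.3]
finger_gap: 0.134
grasp_force: 49.9
from [0.544  0.2151 0.2036] d [-0.002  -0.0005  0.0561] rot [ 0.0011 -0.0006  0.0001]
```

View pics/c5.png

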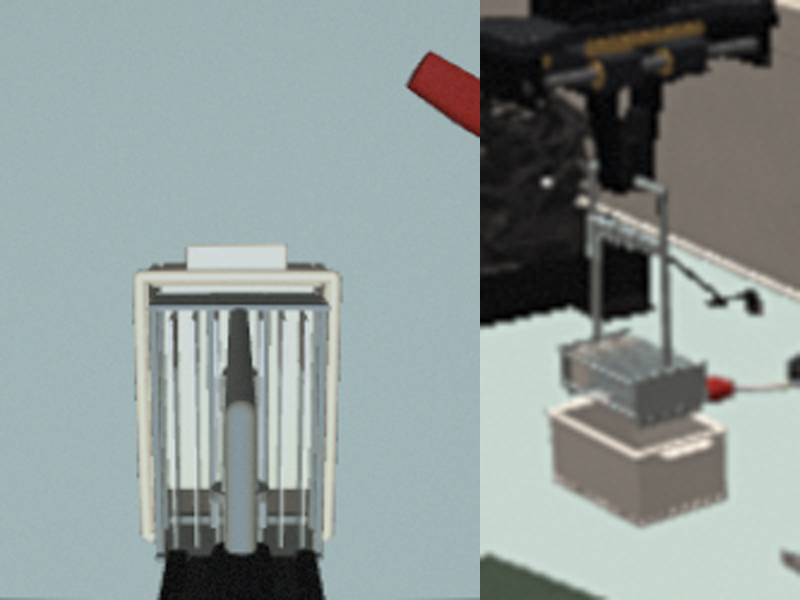

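The basket is now centred over the trough: rim outer columns 135–340, basket panel 149–327. The panel's bottom edge is at row 294, inside the far rim.

Run:
```python
from h import *
f=lambda x,y:(224+x/2.4,60+y/2.4)
im=cv2.imread('pics/w5.png')
d=np.load('pics/w5.npz');Rm=R.from_rotvec(d['r']).as_matrix()
def tf(x,y,z): return ((wonz('w5',*f(x,y),z)-d['p'])@Rm*1000).round(1)[:2]
print('rim out',tf(135,290,.05),tf(340,290,.05),'in',tf(149,290,.05),tf(327,290,.05),'far out',tf(238,271,.05),'far in',tf(238,285,.05),'near corner',tf(142,538,.05),tf(335,538,.05))
print('basket top',tf(149,304,.095),tf(327,304,.095),tf(238,307,.095),'bot far',tf(238,294,.06))
g=cv2.cvtColor(im,cv2.COLOR_BGR2GRAY);print(170,g[168:192,323].tolist())
```

```text
rim out [ 42.6 -36.2] [42.6 36.9] in [ 42.6 -31.1] [42.6 32.2] far out [49.2  0.5] far in [44.2  0.6] near corner [-52.7 -36.5] [-52.6  37.9]
basket top [ 43.8 -26.6] [43.9 27.9] [42.8  0.6] bot far [42.2  0.6]
170 [215, 213, 215, 199, 179, 186, 207, 215, 202, 188, 183, 207, 214, 175, 95, 67, 67, 70, 56, 133, 96, 69, 67, 68]
```

```bash
python3 -m pendant '[[-0.0013,0,0,0,0,0,-1],[-0.0013,0,0.004,0,0,0,-1],[-0.0013,0,0.01,0,0,0,-1],[-0.0013,0,0.015,0,0,0,-1],[-0.0013,0,0.02,0,0,0,-1],[-0.0013,0,0.02,0,0,0,-1]]'; python3 -m pendant '[[0,0,0.005,0,0,0,-1],[0,0,0.011,0,0,0,-1],[0,0,0.017,0,0,0,-1],[0,0,0.023,0,0,0,-1],[0,0,0.027,0,0,0,-1],[0,0,0.029,0,0,0,-1],[0,0,0.029,0,0,0,-1]]'
```

```text
time: 17.18
position: [0.5433, 0.2136, 0.1824]
eef_rot: [-2.15, -2.29, 0.002]
ft_force: [-0.4, 0.1, -2.5]
finger_gap: 0.135
grasp_force: 49.9
time: 18.05
position: [0.5437, 0.2137, 0.154]
eef_rot: [-2.15, -2.29, 0.0]
ft_force: [0.3, -0.9, -1.8]
finger_gap: 0.135
grasp_force: 49.9
```

Free entry with no side force. I'll feel for the floor in 1 mm steps.

```bash
python3 -m pendant '[[0,0,0.001,0,0,0,-1],[0,0,0.002,0,0,0,-1],[0,0,0.003,0,0,0,-1],[0,0,0.004,0,0,0,-1],[0,0,0.004,0,0,0,-1]]'; python3 -m pendant '[[0,0,0.001,0,0,0,-1],[0,0,0.0015,0,0,0,-1],[0,0,0.0015,0,0,0,-1]]';python3 -m pendant '[[0,0,0.0005,0,0,0,-1],[0,0,0.001,0,0,0,-1],[0,0,0.001,0,0,0,-1]]'
```

```text
time: 18.68
position: [0.5436, 0.2136, 0.1499]
eef_rot: [-2.15, -2.29, 0.0]
ft_force: [0.9, 0.4, -2.6]
finger_gap: 0.136
grasp_force: 49.9
time: 19.05
position: [0.5436, 0.2137, 0.1485]
eef_rot: [-2.15, -2.29, 0.0]
ft_force: [0.5, -0.6, -2.1]
finger_gap: 0.133
grasp_force: 49.9
time: 19.42
position: [0.5437, 0.2137, 0.1476]
eef_rot: [-2.15, -2.29, -0.0]
ft_force: [-0.4, 0.1, -2.5]
finger_gap: 0.133
grasp_force: 49.9
```

```bash
python3 -m pendant '[[0,0,0.0005,0,0,0,-1],[0,0,0.001,0,0,0,-1],[0,0,0.001,0,0,0,-1]]'; python3 -m pendant '[[0,0,0.0005,0,0,0,-1],[0,0,0.0008,0,0,0,-1],[0,0,0.0008,0,0,0,-1]]'
```

```text
time: 19.8
position: [0.544, 0.2137, 0.1475]
eef_rot: [-2.15, -2.29, -0.001]
ft_force: [-1.8, -1.1, 5.2]
finger_gap: 0.131
grasp_force: 49.9
time: 20.18
position: [0.5442, 0.2138, 0.1475]
eef_rot: [-2.151, -2.29, -0.002]
ft_force: [-3.8, -2.8, 9.0]
finger_gap: 0.134
grasp_force: 49.9
```

```bash
python3 -m pendant '[[0,0,-0.0008,0,0,0,-1],[0,0,-0.0014,0,0,0,-1],[0,0,-0.0014,0,0,0,-1]]'; python3 -m pendant '[[0,0,0,0,0,0,-1],[0,0,0,0,0,0,-1],[0,0,0,0,0,0,-1]]' 5; python3 -m pendant '[[0,0,0,0,0,0,-0.7],[0,0,0,0,0,0,-0.6],[0,0,0,0,0,0,-0.4],[0,0,0,0,0,0,-0.4],[0,0,0,0,0,0,-0.4],[0,0,0,0,0,0,-0.4]]'
```

```text
time: 20.55
position: [0.5439, 0.2137, 0.1475]
eef_rot: [2.15, 2.29, 0.001]
ft_force: [-0.9, -1.1, 6.0]
finger_gap: 0.131
grasp_force: 49.9
time: 20.92
position: [0.544, 0.2138, 0.1475]
eef_rot: [2.15, 2.29, 0.001]
ft_force: [-1.1, -0.1, 4.6]
finger_gap: 0.137
grasp_force: 5.0
time: 21.68
position: [0.5437, 0.2137, 0.1471]
eef_rot: [-2.15, -2.29, -0.0]
ft_force: [-0.0, -0.7, 0.1]
finger_gap: 0.298
grasp_force: 0.0
```

Released. Now straight up slowly, then a look.

```bash
python3 -m pendant '[[0,0,-0.005,0,0,0,-0.4],[0,0,-0.015,0,0,0,-0.4],[0,0,-0.03,0,0,0,-0.4],[0,0,-0.05,0,0,0,-0.4],[0,0,-0.08,0,0,0,-0.4],[0,0,-0.11,0,0,0,-0.4],[0,0,-0.14,0,0,0,-0.4],[0,0,-0.15,0,0,0,-0.4],[0,0,-0.15,0,0,0,-0.4]]'
python3 - <<'E'
from h import *
from plant import snapshot
im=wshot('w6'); s=snapshot('side')[:,:,::-1]
o=np.zeros((600,800,3),np.uint8)
o[:,:400]=cv2.resize(im[60:360,224:424],(400,600),interpolation=cv2.INTER_CUBIC)
o[:300,400:]=cv2.resize(s[150:270,210:370],(400,300),interpolation=cv2.INTER_CUBIC)
o[300:,400:]=cv2.resize(s[190:400,220:500],(400,300),interpolation=cv2.INTER_CUBIC)
cv2.imwrite('pics/c6.png',o)
E
```

```text
time: 22.8
position: [0.5438, 0.2137, 0.2977]
eef_rot: [2.15, 2.29, 0.002]
ft_force: [-0.3, -0.1, -0.8]
finger_gap: 0.3
grasp_force: 0.0
```

View pics/c6.png

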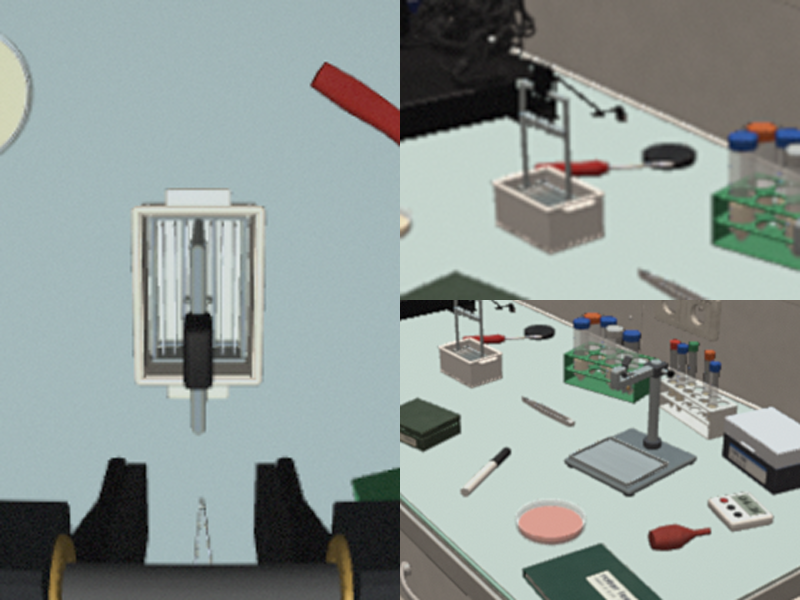

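The carrier stands level in the trough (rim 135–265, basket inside it at 150–250). The stand is empty, the bystanders haven't moved, and the gripper is clear. Handing in.

```bash
python3 -c "
from plant import ticket
print(ticket.sign_off())"
```

```text
the job is handed in; nothing more can be done
None
```

The carrier is off the hook and standing level on the trough floor, released and handed in at about 23 s; the highest sideways push on the keeper was about 10 N, and nothing else looks disturbed in the last pictures.

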